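Refill the sprung-lid sachet box

ROBOT

A 6-joint arm with a two-finger parallel gripper is mounted at the origin on the work surface. World frame = base frame: x ahead of the robot, y to its left, z up, the work surface at z = 0. Lengths are in mm, angles in rad, forces in N, time in s.
With the tool pointing down it reaches from about 350 to 975 mm from the base axis. Payload 7.1 kg.
Tool frame: the origin (TCP) lies midway between the tips of the shut fingers; the grasp point (between the pads) lies 19 mm behind it; z points along the fingers, y is the line along which they close (so a half turn about z gives the same grasp; the last joint's range is limited). The gripper opens to 88 mm and grips with 3 to 60 N. Pads are 20 mm wide; open, the fingers measure 115 mm over their backs; the gripper's body (75 mm by 178 mm) begins 61 mm behind the grasp point.
Start: joints at [1.14, 0.423, 1.63, -0, 1.089, -0.019], TCP at [250.13, 572.748, 222.675] pointing down, gripper open.
Joint ranges: [-3, 3], [-0.9, 2.11], [0.09, 2.58], [-1.31, 4.45], [0.11, 2.69], [-2.54, 2.54]. Speed limits (rad/s): [2.39, 2.39, 3.01, 3.14, 3.14, 3.14].

INTERFACE

Orientations are given as a rotation vector (axis times angle).
In Python, from workcell import ctrl gives the robot as it stands.
- The arm moves only by the shell command python3 -m inch 'ROWS' [OPENING]. ROWS is JSON, a list of rows, each an object with "xyz": the shift along the tool's x, y, z in mm, a list of three; "rot": the turn, a rotation vector about the tool's x, y, z in rad, a list of three. In form: [{"xyz": [dx, dy, dz], "rot": [ax, ay, az]}, ...]. A call has 1 to 12 rows; each row is the pose to reach, as a shift and turn from the pose commanded when the call began, along the tool's axes at that moment; what a row does not reach only later rows make up. A row lasts 1/12 s, in which the tool goes at most 41.7 mm and 7.16 degrees, less where a joint would pass 70% of its speed; a pose out of reach is approached as far as the arm can. A call with a gripper value outside its range is refused whole. OPENING is the closure in counts, from 0 (fully open) to 255 (shut), set as the call begins (- or left out, the last holds). The fingers move at their own pace and stop on an object; the grip force is fixed at half the most. Time passes only in rows, so rows that repeat a pose let the fingers close. It gives the time, the measured TCP pose, the force, the opening and the grip force at its end, in the units of the state.
- ctrl.get_obs(): the state, without advancing time (a new reading comes with each control period).
- ctrl.get_image(name): name is "side" or "top" or "wrist"; returns the picture (420x560x3 uint8, red, green, blue); there is no depth.
- ctrl.camera_model(name): a dict with "fx", "fy", "cx", "cy" (pixels), "position" and "attitude" of the camera in the world. Camera axes: x right, y up, looking along -z (the intrinsics and any distortion apply to the point x, -y, -z); pixel columns grow to the right and rows downward; lengths in mm; the calibration is good to about 2 mm. A picture is of the moment at which its call begins: read the wrist's pose just before it. camera_model takes no time and is no camera call; for the wrist camera it gives the pose at the moment of the call.
- ctrl.close_job(): hands the job in; it is judged then, once.
The state is a dict: "t": time; "qpos": joint angles; "qvel": joint speeds; "joint_torque": joint torques, N m; "ee_pos": TCP position; "orientation": TCP orientation; "ft_force": force on the tool from outside, world axes, zero at the start; "moment": the same for the moment, N m; "width": finger opening in mm; "grasp_force": force on a finger pad.
Only numpy, scipy, OpenCV 4.12 (cv2) and the standard library are available. Lean on these libraries where they do the work, as an engineer would, in place of code of your own. Each camera call takes 0.05 s, during which the arm holds its last target. There are 200 camera calls.

TASK

Move the blue sachet caddy from the rack into the steel sachet box: first fold the box's sprung lid right back so that it stays open, then put the caddy down on the grey mat, let go, take it again by its narrow ends (the rack leaves only its broad sides free, the pocket only its ends) and set it upright in the middle of the white pocket without dropping it. Then bring the lid fully shut by its orange bar, easing it down all the way so that the spring never snaps it shut. Leave the green caddy, mugs, tumblers, spoon and shaker where they are.

Things in the scene. Friction and masses are not known exactly. Their poses are not given: they have to be found in the camera images.
- box: fixed steel sachet box, open on top under its lid: 120 mm (its x) by 200 mm (its y) by 70 mm high outside, walls 4 mm, floor 5 mm. Origin: centre of its underside; its -x side is the front (towards the robot), +x the hinge side, z up
- pocket (a point): where the caddy goes: centre of the pocket, on the box's inner floor, 12 mm in front (-x) of the box's centre. Two white upright cheeks, 56 mm high, 50 mm long along the box's y, leave 54 mm between them along x; its ends along y are open, 63 mm from the seated caddy's ends to the box's side walls. Axes as the box's. The caddy's long side goes along the box's y, either way round
- lid_bar (a point): middle of the orange bar, the lid's handle: round, 12 mm thick, parallel to the box's y, 100 mm clear between two thin arms, 170 mm from the hinge axis. Lid shut: 50 mm in front of the box's front face, 73.5 mm above the box's underside. Gripped from above across the bar, the fingers can stay pointing down while the bar turns between them; open them at most 50 mm here, or they touch the box
- lid_hinge (a point): point on the lid's hinge axis at mid-width: 60 mm behind the box's centre (+x), 73.5 mm above its underside. The axis is the box's y. Over-centre spring: below about 1.4 rad it pulls the lid shut (about 3 N at the bar when nearly shut, less higher up), above about 1.45 it holds the lid back
- lid (a joint): angle of the sheet-steel lid (122 x 204 x 5 mm, about 0.25 kg), rad: 0 shut, 1.75 folded right back against its stop, where it stays. From the hinge the bar lies 170 mm x (-cos angle along the box's x, +sin angle up). Let go below 1.4 it snaps shut; even let go more than about 5 mm (at the bar) above shut counts as a snap
- caddy: sky-blue rectangular caddy full of white sachets, solid to handle: 46 mm (its x, between the broad sides) by 66 mm (its y, between the narrow ends) by 56 mm high, about 0.2 to 0.3 kg, loose, standing in one of the two bays of the rack. Origin: centre of its underside, z up
- rack: fixed dark steel rack, 66 mm (its x) by 163 mm (its y), base plate 5 mm thick, with three upright dividers across y, 5 mm thick and 75 mm high above the table, forming two bays 74 mm wide centred at y = +39.5 and -39.5 mm. The bays are open at the top and at both x sides. A caddy stands in each with its y along the rack's y. Origin: centre of the rack's underside
- mat_top (a point): centre of the top of a fixed grey rubber mat, 130 x 130 mm and 3 mm thick, lying free between rack and box: the place to put the caddy down and regrasp it
- spare_caddy: lime-green spare caddy of the same shape and size as the blue one (46 x 66 x 56 mm) full of brown sachets, loose in the other bay of the rack. Origin: centre of its underside. To be left alone
- lime_mug: lime-green mug, 76 mm across and 85 mm high, loose bystander behind the work area. Origin: centre of its underside
- blue_mug: blue mug, 76 mm across and 85 mm high, loose bystander behind the work area. Origin: centre of its underside
- tumbler_a: steel tumbler standing mouth down, 68 mm across and 104 mm high, loose bystander. Origin: centre of its underside
- tumbler_b: steel tumbler like the other, 68 mm across and 104 mm high, loose bystander. Origin: centre of its underside
- spoon: spoon with wooden handle lying at the side, loose bystander. Origin: on its underside
- shaker: small glass shaker with steel cap, 44 mm across and 90 mm high, loose bystander. Origin: centre of its underside
Mind the look-alikes: they are no part of the job. Leave any red or turquoise look-alike of the caddy alone.

How it is judged (in metres and radians):
On the way, in this order (a step that is already met when the one before it is completed fails the run):
1. the lid is folded right back and stays there with the hand off it (value of joint lid above 1.6 rad and contact force between the fingers and lid below 0.1 N), for 0.2 s.
2. the blue caddy stands on the mat, let go, with the lid still folded back (horizontal distance between caddy and mat_top below 0.07 m and z of caddy in the frame of mat_top below 0.006 m and angle between caddy's own z axis and vertical below 0.1 rad and contact force between the fingers and caddy below 0.1 N and value of joint lid above 1.6 rad), for 0.1 s.
3. the blue caddy stands in the middle of the pocket, let go, with the lid still folded back (x of caddy in the frame of pocket between -0.008 and 0.008 m and y of caddy in the frame of pocket between -0.015 and 0.015 m and z of caddy in the frame of pocket between -0.006 and 0.006 m and angle between caddy's own z axis and vertical below 0.1 rad and contact force between the fingers and caddy below 0.1 N and value of joint lid above 1.6 rad), for 0.2 s.
4. the lid is fully shut (value of joint lid below 0.03 rad), for 0.2 s.
At the end, for the whole second after the job is handed in: The lid is shut to within 0.03 rad (5 mm at the bar), and under it the blue caddy stands at rest on the floor of the pocket, upright within 0.1 rad, within 15 mm of the pocket's centre along its length and 8 mm across (x of caddy in the frame of pocket between -0.008 and 0.008 m and y of caddy in the frame of pocket between -0.015 and 0.015 m and z of caddy in the frame of pocket between -0.006 and 0.006 m and angle between caddy's own z axis and vertical below 0.1 rad and contact force between the fingers and caddy below 0.1 N and value of joint lid below 0.03 rad and linear speed of caddy below 0.02 m/s); the robot touches nothing.
It fails at once if the lid snaps towards shut (faster than 4 rad/s, about 0.7 m/s at the bar) (velocity of joint lid below -4 rad/s).
It fails at once if the caddy is dropped or thrown into the pocket (faster than 0.6 m/s there) (horizontal distance between caddy and pocket below 0.03 m and z of caddy in the frame of pocket below 0.08 m and linear speed of caddy above 0.6 m/s).
It fails at once if a mug, tumbler, the spoon, the shaker or the green caddy is shifted by more than 25 mm (distance of any of spare_caddy, lime_mug, blue_mug, tumbler_a, tumbler_b, spoon, shaker from where it was at the start of the episode above 0.025 m).
It also fails if it takes over 72 s, if anything falls off the work surface, if the arm or the gripper's body presses on something with over 40 N, if the wrist force passes 120 N, or if a joint passes its speed limit or range.

## Working session

There is one attempt and no reset: what is moved stays moved. The work goes in short steps, Python scripts to look and compute and a shell command to move; the robot and the scene stay as the last step left them, time stands still between calls to the robot, and variables do not carry over. Pictures are saved under pics/ and viewed, at most 10 in all, crops included, and the job is handed in when it is done.

```bash
mkdir -p pics; ls; python3 - <<'E'
from workcell import ctrl
import cv2
o=ctrl.get_obs();print({k:o[k] for k in('t','ee_pos','orientation','width','ft_force')})
for n in('top','side'):
    cv2.imwrite(f'pics/{n}0.png',ctrl.get_image(n)[:,:,::-1]);print(n,ctrl.camera_model(n))
E
```

```text
pics
{'t': 0.0, 'ee_pos': array([249.90152646, 572.2473361 , 221.91221011]), 'orientation': array([-6.42185794e-01, -3.07493813e+00,  2.35987214e-03]), 'width': 87.98991431694643, 'ft_force': array([-0.06068573,  0.54768041, -0.55128226])}
top {'fx': 455.98357063914125, 'fy': 455.98357063914125, 'cx': 273.54561306941326, 'cy': 208.9161995679915, 'position': array([ 384.699304  ,  -92.87179473, 1003.4546756 ]), 'attitude': array([ 0.13808912, -0.14825476, -1.55285535])}
side {'fx': 531.7255830720683, 'fy': 531.7255830720683, 'cx': 281.2180412982864, 'cy': 215.50306085852006, 'position': array([  412.16046696, -1206.37191869,   880.86019631]), 'attitude': array([ 0.96238593, -0.05588731, -0.1295388 ])}
```

View pics/top0.png

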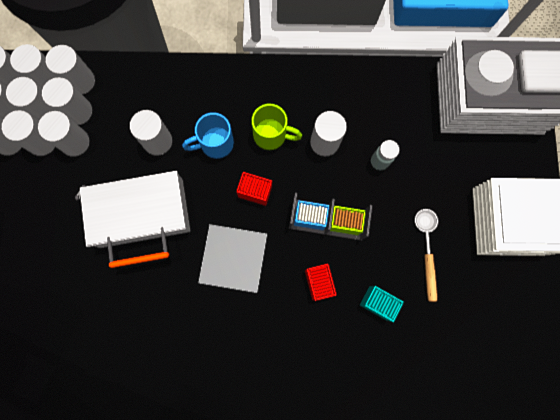

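View pics/side0.png

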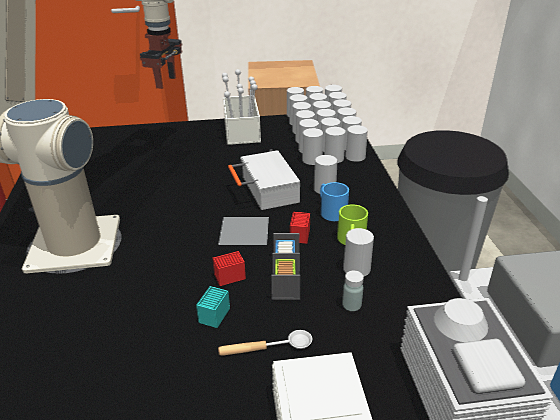

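The top view shows the box with its bar at about (139,260), the mat at (234,259), and the blue caddy at (312,214) in the rack's left bay. A red decoy stands at (254,188). I'll enlarge the crop to read the pixels more closely.

```bash
python3 - <<'E'
import cv2
a=cv2.imread('pics/top0.png')
b=cv2.resize(a[165:305,70:200],None,fx=4,fy=4,interpolation=cv2.INTER_CUBIC)
c=cv2.resize(a[180:250,280:380],None,fx=2.8*1,fy=2.8,interpolation=cv2.INTER_CUBIC)
d=cv2.resize(a[215:300,190:276],None,fx=3,fy=3,interpolation=cv2.INTER_CUBIC)
import numpy as np
o=np.zeros((560,800,3),'uint8');o[:560,:520]=b;o[:c.shape[0],520:520+c.shape[1]]=c;o[200:200+d.shape[0],525:525+d.shape[1]]=d
cv2.imwrite('pics/c1.png',o)
E
```

```text
(no output)
```

View pics/c1.png

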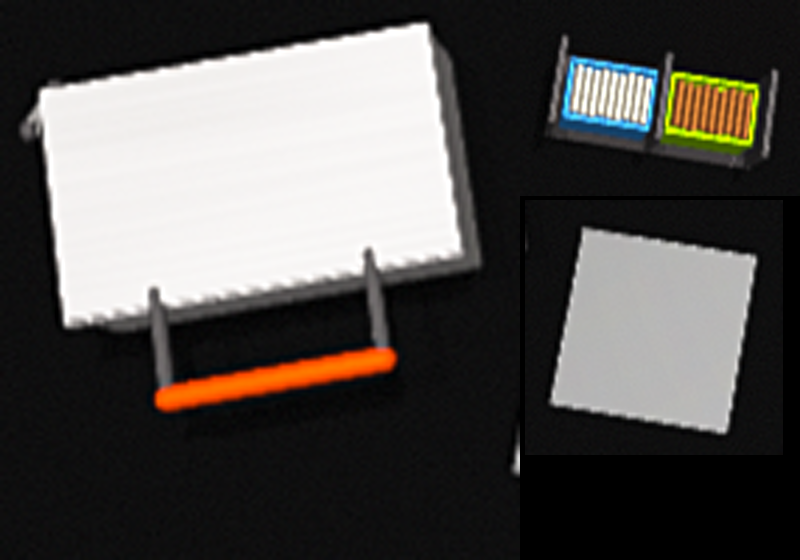

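```bash
cat > h.py <<'E'
import numpy as np, cv2
from scipy.spatial.transform import Rotation as R
from workcell import ctrl
def ray(cam,uv,z,m=None):
    m=m or ctrl.camera_model(cam); A=R.from_rotvec(m['attitude']).as_matrix()
    out=[]
    for u,v in np.atleast_2d(uv):
        d=A@np.array([(u-m['cx'])/m['fx'],-(v-m['cy'])/m['fy'],-1])
        out.append(m['position']+d*(z-m['position'][2])/d[2])
    return np.array(out)
def proj(cam,P,m=None):
    m=m or ctrl.camera_model(cam); A=R.from_rotvec(m['attitude']).as_matrix()
    p=(np.atleast_2d(P)-m['position'])@A
    return np.c_[m['cx']-m['fx']*p[:,0]/p[:,2], m['cy']+m['fy']*p[:,1]/p[:,2]]
def pose(): # TCP, R
    o=ctrl.get_obs(); return np.array(o['ee_pos']),R.from_rotvec(o['orientation'])
def go(target,ydeg,tilt=None):
    """shift/turn in tool axes to reach target TCP, tool down, closing line at heading ydeg (world)"""
    p,r=pose(); best=None
    for k in(0,180):
        a=np.radians(ydeg+k); y=np.array([np.cos(a),np.sin(a),0]); z=np.array([0,0,-1.]); x=np.cross(y,z)
        q=R.from_matrix(np.c_[x,y,z]); v=(r.inv()*q).as_rotvec()
        if best is None or np.linalg.norm(v)<np.linalg.norm(best): best=v
    print('xyz',(r.inv().apply(np.array(target)-p)).round(1),'rot',best.round(3),'q6',ctrl.get_obs()['qpos'][5].round(2))
E
python3 - <<'E'
from h import *
np.set_printoptions(suppress=True,precision=1)
L=ray('top',[(80,187),(177,170.5),(186.5,229.5),(86.2,247)],76);print(L,L.mean(0))
for a,b in((0,1),(3,2),(3,0),(2,1)):
    d=L[b]-L[a];print(np.hypot(*d[:2]),np.degrees(np.arctan2(d[1],d[0])))
B=ray('top',[(70+162/4,165+100),(70+390/4,165+357/4)],73.5+2);print('bar',B,B.mean(0),np.linalg.norm(B[1]-B[0]),np.degrees(np.arctan2(*(B[0]-B[1])[[1,0]])))
C=ray('top',[(297.9,200.4),(328.9,204.6),(311.8,213.9)],61);print('cad',C,np.degrees(np.arctan2(*(C[0]-C[1])[[1,0]])))
M=ray('top',[(209.3,224.3),(267,233.7),(258,292.7),(198.7,283)],3);print('mat',M,M.mean(0),np.degrees(np.arctan2(*(M[0]-M[1])[[1,0]])))
p,r=pose();print(p,r.as_matrix())
E
```

```text
[[596.8 305.3  76. ]
 [635.2 105.7  76. ]
 [510.7  79.9  76. ]
 [472.1 281.6  76. ]] [553.7 193.1  76. ]
203.25959575260538 -79.11820432585141
205.32576796497628 -79.17012069123084
126.91499557941317 10.769630830522997
127.11379647581998 11.701110954726298
bar [[436.5 229.8  75.5]
 [459.6 116.1  75.5]] [448.1 172.9  75.5] 115.97190913525843 101.5200226572716
cad [[ 577.8 -149.1   61. ]
 [ 569.7 -214.4   61. ]
 [ 549.3 -178.3   61. ]] 82.92673158772396
mat [[532.9  43.6   3. ]
 [513.7 -84.5   3. ]
 [385.3 -67.    3. ]
 [404.3  61.7   3. ]] [459.  -11.5   3. ] 81.46079875920584
[249.9 572.3 222. ] [[-0.9  0.4 -0. ]
 [ 0.4  0.9 -0. ]
 [ 0.  -0.  -1. ]]
```

```bash
python3 -c "
from h import *
go([446.5,172.3,125],11.2)"
```

```text
xyz [-340.2 -287.8   97.4] rot [-0.001  0.001  0.964] q6 -0.02
```

```bash
python3 -m inch '[{"xyz":[-60,-50,10],"rot":[0,0,0.2]},{"xyz":[-340,-288,97],"rot":[0,0,0.964]},{"xyz":[-340,-288,97],"rot":[0,0,0.964]},{"xyz":[-340,-288,97],"rot":[0,0,0.964]},{"xyz":[-340,-288,97],"rot":[0,0,0.964]},{"xyz":[-340,-288,97],"rot":[0,0,0.964]},{"xyz":[-340,-288,97],"rot":[0,0,0.964]},{"xyz":[-340,-288,97],"rot":[0,0,0.964]},{"xyz":[-340,-288,97],"rot":[0,0,0.964]},{"xyz":[-340,-288,97],"rot":[0,0,0.964]},{"xyz":[-340,-288,97],"rot":[0,0,0.964]},{"xyz":[-340,-288,97],"rot":[0,0,0.964]}]' 130; python3 -c "
from h import *
go([446.5,172.3,125],11.2)
cv2.imwrite('pics/w1.png',ctrl.get_image('wrist')[:,:,::-1]); print(ctrl.camera_model('wrist'),ctrl.get_obs()['width'],proj('wrist',[[447,172.5,73.5]]))"
```

```text
t: 1.1
ee_pos: [447.7, 167.6, 124.3]
orientation: [-2.001, -2.422, 0.004]
ft_force: [0.1, 1.2, -0.1]
width: 43.3
grasp_force: 0.0
xyz [ 4.8 -0.3 -0.7] rot [-0.002  0.001 -0.006] q6 0.15
{'fx': 376.5700643152592, 'fy': 376.5700643152592, 'cx': 283.11285188017155, 'cy': 206.8487391979101, 'position': array([432.51206775, 244.73727265, 285.66402131]), 'attitude': array([-0.27722947, -0.0250442 ,  0.18975412])} 42.678811708317006 [[284.5260395 228.0683914]]
```

View pics/w1.png

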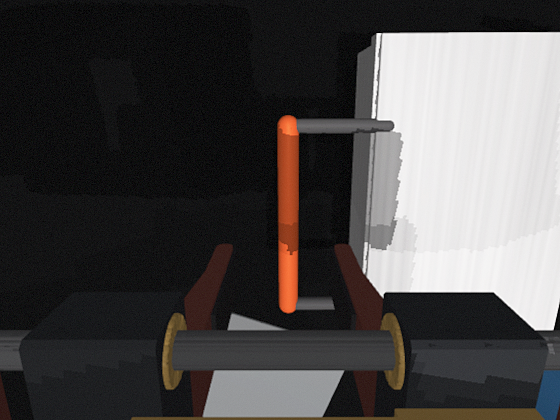

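The wrist view shows the bar at column 288, spanning rows 117 to 312 and centred between the fingers. I'll check its position.

```bash
python3 -c "
from h import *
m=ctrl.camera_model('wrist')
a=ray('wrist',[(288,118),(288,311)],75,m);print(a,a.mean(0),np.degrees(np.arctan2(*(a[0]-a[1])[[1,0]])))
L=ray('wrist',[(376,34),(560,32)],76,m);print(L,np.degrees(np.arctan2(*(L[1]-L[0])[[1,0]])))
g=a.mean(0)
go([g[0],g[1],54.5],11)
"
```

```text
[[436.66900804 235.6143939   75.        ]
 [459.60487721 119.08471942  75.        ]] [448.13694262 177.34955666  75.        ] 101.1348689791879
[[472.7781171  285.29728121  76.        ]
 [564.78377744 304.00102425  76.        ]] 11.49101784218507
xyz [ 7.3  2.7 70.3] rot [-0.002  0.    -0.003] q6 0.15
```

```bash
python3 -m inch '[{"xyz":[3,2,25],"rot":[0,0,-0.003]},{"xyz":[5,2.5,50],"rot":[0,0,-0.003]},{"xyz":[5,2.5,70],"rot":[0,0,-0.003]},{"xyz":[5,2.5,70],"rot":[0,0,-0.003]}]' && python3 -m inch '[{"xyz":[0,0,0],"rot":[0,0,0]},{"xyz":[0,0,0],"rot":[0,0,0]},{"xyz":[0,0,0],"rot":[0,0,0]},{"xyz":[0,0,0],"rot":[0,0,0]},{"xyz":[0,0,0],"rot":[0,0,0]}]' 255; python3 -c "
from h import *
p,r=pose();print(r.as_matrix().round(3))
for a in(.15,.3,.5,.7,.9,1.1,1.3,1.5,1.65,1.75):print(a,(170*(1-np.cos(a))).round(),(170*np.sin(a)).round())"
```

```text
t: 1.48
ee_pos: [445.3, 178.3, 52.9]
orientation: [-1.988, -2.429, 0.007]
ft_force: [-0.4, 0.3, -1.2]
width: 42.8
grasp_force: 0.0
t: 1.9
ee_pos: [448.5, 178.5, 56.7]
orientation: [1.99, 2.43, 0.003]
ft_force: [-0.5, 0.5, -0.3]
width: 13.4
grasp_force: 0.0
[[-0.197  0.98   0.002]
 [ 0.98   0.197  0.001]
 [ 0.     0.002 -1.   ]]
0.15 2.0 25.0
0.3 8.0 50.0
0.5 21.0 82.0
0.7 40.0 110.0
0.9 64.0 133.0
1.1 93.0 152.0
1.3 125.0 164.0
1.5 158.0 170.0
1.65 183.0 169.0
1.75 200.0 167.0
```

```bash
python3 -m inch '[{"xyz":[0,0,0],"rot":[0,0,0]},{"xyz":[0,0,0],"rot":[0,0,0]},{"xyz":[0,0,0],"rot":[0,0,0]}]' && python3 -m inch '[{"xyz":[0,0,-8],"rot":[0,0,0]},{"xyz":[1,0.5,-17],"rot":[0,0,0]},{"xyz":[0,3,-33],"rot":[0,0,0]},{"xyz":[0,8,-50],"rot":[0,0,0]},{"xyz":[0,13.5,-66],"rot":[0,0,0]},{"xyz":[0,21,-82],"rot":[0,0,0]},{"xyz":[0,30,-96],"rot":[0,0,0]},{"xyz":[0,40,-110],"rot":[0,0,0]},{"xyz":[0,51.5,-122],"rot":[0,0,0]},{"xyz":[0,64,-133],"rot":[0,0,0]},{"xyz":[0,78,-143],"rot":[0,0,0]},{"xyz":[0,93,-152],"rot":[0,0,0]}]'
```

```text
t: 2.15
ee_pos: [448.4, 178.4, 56.5]
orientation: [1.991, 2.429, 0.002]
ft_force: [-2.3, 1.1, 7.8]
width: 11.3
grasp_force: 30.0
t: 3.15
ee_pos: [536.3, 195.5, 209.3]
orientation: [-1.989, -2.428, 0.008]
ft_force: [-3.1, -1.7, 1.1]
width: 11.2
grasp_force: 30.0
```

```bash
python3 -m inch '[{"xyz":[0,8,-4],"rot":[0,0,0]},{"xyz":[0,16,-7],"rot":[0,0,0]},{"xyz":[0,24,-10],"rot":[0,0,0]},{"xyz":[0,32,-12],"rot":[0,0,0]},{"xyz":[0,42,-14.5],"rot":[0,0,0]},{"xyz":[0,52,-16.5],"rot":[0,0,0]},{"xyz":[0,62,-17.5],"rot":[0,0,0]},{"xyz":[0,72,-18],"rot":[0,0,0]},{"xyz":[0,82,-17.5],"rot":[0,0,0]},{"xyz":[0,92,-17],"rot":[0,0,0]},{"xyz":[0,96,-17],"rot":[0,0,0]},{"xyz":[0,96,-17],"rot":[0,0,0]}]'
```

```text
t: 4.15
ee_pos: [634.4, 214.9, 224.9]
orientation: [1.991, 2.429, 0.0]
ft_force: [0.8, -4.4, 5.7]
width: 11.5
grasp_force: 30.0
```

```bash
python3 -m inch '[{"xyz":[0,0,0],"rot":[0,0,0]},{"xyz":[0,0,0],"rot":[0,0,0]},{"xyz":[0,0,0],"rot":[0,0,0]},{"xyz":[0,4,0],"rot":[0,0,0]},{"xyz":[0,6,-20],"rot":[0,0,0]},{"xyz":[0,6,-45],"rot":[0,0,0]},{"xyz":[0,6,-80],"rot":[0,0,0]},{"xyz":[0,6,-90],"rot":[0,0,0]},{"xyz":[0,6,-90],"rot":[0,0,0]}]' 80 ; python3 - <<'E'
from h import *
cv2.imwrite('pics/top1.png',ctrl.get_image('top')[:,:,::-1])
cv2.imwrite('pics/s1.png',ctrl.get_image('side')[:,:,::-1])
go([552,-178,200],-8)
E
```

```text
t: 4.9
ee_pos: [640.7, 217.3, 318.4]
orientation: [1.989, 2.428, 0.009]
ft_force: [0.2, 0.7, -0.7]
width: 59.9
grasp_force: 0.0
xyz [-369.8 -162.6  114. ] rot [-0.001 -0.     0.338] q6 0.11
```

View pics/s1.png

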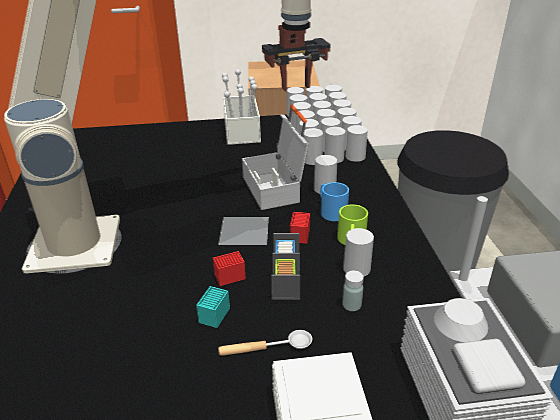

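The side view shows the lid folded back and staying there, with the pocket visible and the hand clear. Next I'll go above the blue caddy.

```bash
python3 -m inch '[{"xyz":[-40,-18,0],"rot":[0,0,0.1]},{"xyz":[-80,-35,0],"rot":[0,0,0.2]},{"xyz":[-370,-163,114],"rot":[0,0,0.338]},{"xyz":[-370,-163,114],"rot":[0,0,0.338]},{"xyz":[-370,-163,114],"rot":[0,0,0.338]},{"xyz":[-370,-163,114],"rot":[0,0,0.338]},{"xyz":[-370,-163,114],"rot":[0,0,0.338]},{"xyz":[-370,-163,114],"rot":[0,0,0.338]},{"xyz":[-370,-163,114],"rot":[0,0,0.338]},{"xyz":[-370,-163,114],"rot":[0,0,0.338]},{"xyz":[-370,-163,114],"rot":[0,0,0.338]},{"xyz":[-370,-163,114],"rot":[0,0,0.338]}]' 0; python3 - <<'E'
from h import *
m=ctrl.camera_model('wrist')
w=ctrl.get_image('wrist');cv2.imwrite('pics/w2.png',w[:,:,::-1])
t=cv2.imread('pics/top1.png')[195:240,285:380]
t=cv2.resize(t,None,fx=5.6,fy=5.6,interpolation=cv2.INTER_CUBIC)
s=cv2.imread('pics/top1.png')[160:290,60:200]
cv2.imwrite('pics/c2.png',np.vstack([w[:,:532,::-1][100:420],t]))
import json;json.dump({k:np.array(v).tolist() for k,v in m.items()},open('m2.json','w'))
print(pose()[0],t.shape)
E
```

```text
t: 6.0
ee_pos: [549.4, -179.9, 197.5]
orientation: [-2.372, -2.053, 0.005]
ft_force: [-0.1, 0.0, 0.1]
width: 87.6
grasp_force: 0.0
[ 550.51802969 -178.52727892  198.60447505] (252, 532, 3)
```

View pics/c2.png

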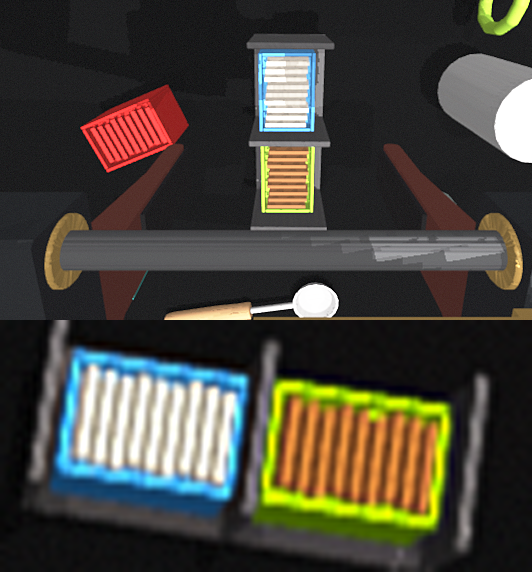

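```bash
python3 - <<'E'
from h import *
import json
m={k:np.array(v) for k,v in json.load(open('m2.json')).items()}
np.set_printoptions(suppress=True,precision=1)
for c,uv,mm in(('wrist',[(259,150),(316,150),(316,231),(260,231)],m),('top',[(297.9,200.4),(329.3,205),(326.4,226.8),(295.2,222.5)],None)):
    P=ray(c,uv,61,mm);y=P[0]+P[1]-P[2]-P[3] if c=='top' else P[0]+P[3]*0-P[3]
    e=P[[0]]-P[[3]] if c=='wrist' else P[[0]]-P[[1]]
    print(c,P,P.mean(0),np.degrees(np.arctan2(e[0,1],e[0,0])),np.linalg.norm(P[1]-P[0]),np.linalg.norm(P[2]-P[1]))
go([550,-177,16],-7.5)
E
```

```text
wrist [[ 534.7 -139.2   61. ]
 [ 579.1 -145.6   61. ]
 [ 571.1 -212.6   61. ]
 [ 524.8 -206.1   61. ]] [ 552.4 -175.9   61. ] 81.53604334900004 44.88296064778146 67.51480208491446
top [[ 577.8 -149.1   61. ]
 [ 568.9 -215.3   61. ]
 [ 522.4 -208.8   61. ]
 [ 530.6 -143.5   61. ]] [ 549.9 -179.2   61. ] 82.29417382159934 66.8210407625475 46.92541776612916
xyz [  1.2  -0.  182.6] rot [-0. -0. -0.] q6 -0.19
```

```bash
python3 -m inch '[{"xyz":[1,0.5,40],"rot":[0,0,0]},{"xyz":[1,0.5,80],"rot":[0,0,0]},{"xyz":[1,0.5,115],"rot":[0,0,0]},{"xyz":[1,0.5,145],"rot":[0,0,0]},{"xyz":[1,0.5,170],"rot":[0,0,0]},{"xyz":[1,0.5,180],"rot":[0,0,0]},{"xyz":[1,0.5,180],"rot":[0,0,0]}]' && python3 -m inch '[{"xyz":[0,0,0],"rot":[0,0,0]},{"xyz":[0,0,0],"rot":[0,0,0]},{"xyz":[0,0,0],"rot":[0,0,0]},{"xyz":[0,0,0],"rot":[0,0,0]},{"xyz":[0,0,0],"rot":[0,0,0]},{"xyz":[0,0,0],"rot":[0,0,0]}]' 255; python3 -c "
from h import *
go([459,-10,130],-7.5)"
```

```text
t: 6.63
ee_pos: [551.4, -175.3, 18.4]
orientation: [-2.366, -2.06, 0.003]
ft_force: [-0.4, -0.1, -0.0]
width: 87.6
grasp_force: 0.0
t: 7.13
ee_pos: [553.1, -177.7, 21.5]
orientation: [2.371, 2.06, 0.001]
ft_force: [0.1, 0.3, -0.4]
width: 51.5
grasp_force: 0.0
xyz [ 152.8 -116.5 -108.7] rot [ 0.001  0.    -0.009] q6 -0.19
```

```bash
python3 -m inch '[{"xyz":[0,0,0],"rot":[0,0,0]},{"xyz":[0,0,0],"rot":[0,0,0]},{"xyz":[0,0,-4],"rot":[0,0,0]},{"xyz":[0,0,-15],"rot":[0,0,0]},{"xyz":[0,0,-35],"rot":[0,0,0]},{"xyz":[0,0,-60],"rot":[0,0,0]},{"xyz":[0,0,-85],"rot":[0,0,0]},{"xyz":[0,0,-110],"rot":[0,0,0]},{"xyz":[20,-15,-110],"rot":[0,0,0]},{"xyz":[45,-34,-110],"rot":[0,0,0]},{"xyz":[70,-53,-110],"rot":[0,0,0]}]' && python3 -m inch '[{"xyz":[20,-15,0],"rot":[0,0,0]},{"xyz":[40,-30,0],"rot":[0,0,0]},{"xyz":[60,-45,0],"rot":[0,0,0]},{"xyz":[75,-57,0],"rot":[0,0,0]},{"xyz":[82,-63,0],"rot":[0,0,0]},{"xyz":[82,-63,30],"rot":[0,0,0]},{"xyz":[82,-63,60],"rot":[0,0,0]},{"xyz":[82,-63,85],"rot":[0,0,0]},{"xyz":[82,-63,100],"rot":[0,0,0]},{"xyz":[82,-63,107],"rot":[0,0,0]},{"xyz":[82,-63,110],"rot":[0,0,0]},{"xyz":[82,-63,110],"rot":[0,0,0]}]'
```

```text
t: 8.05
ee_pos: [509.8, -100.4, 131.9]
orientation: [2.372, 2.058, 0.002]
ft_force: [-0.2, 0.4, -1.8]
width: 46.2
grasp_force: 30.0
t: 9.05
ee_pos: [459.3, -11.0, 20.7]
orientation: [-2.372, -2.06, 0.0]
ft_force: [0.5, -0.5, -2.0]
width: 45.9
grasp_force: 30.0
```

```bash
python3 -m inch '[{"xyz":[0,0,1],"rot":[0,0,0]},{"xyz":[0,0,2],"rot":[0,0,0]},{"xyz":[0,0,2],"rot":[0,0,0]},{"xyz":[0,0,2],"rot":[0,0,0]}]'
```

```text
t: 9.38
ee_pos: [459.5, -10.8, 19.3]
orientation: [2.371, 2.06, 0.001]
ft_force: [-0.1, -0.3, -1.6]
width: 45.7
grasp_force: 30.0
```

```bash
python3 -m inch '[{"xyz":[0,0,0.5],"rot":[0,0,0]},{"xyz":[0,0,1],"rot":[0,0,0]},{"xyz":[0,0,1],"rot":[0,0,0]}]';python3 -m inch '[{"xyz":[0,0,0.5],"rot":[0,0,0]},{"xyz":[0,0,1],"rot":[0,0,0]},{"xyz":[0,0,1],"rot":[0,0,0]}]'
```

```text
t: 9.63
ee_pos: [459.5, -10.8, 19.1]
orientation: [2.371, 2.06, 0.001]
ft_force: [-3.4, -0.3, 17.3]
width: 45.7
grasp_force: 30.0
t: 9.88
ee_pos: [459.5, -10.8, 19.1]
orientation: [2.371, 2.06, 0.001]
ft_force: [-6.2, 0.4, 33.9]
width: 45.9
grasp_force: 30.0
```

```bash
python3 -m inch '[{"xyz":[0,0,-2],"rot":[0,0,0]},{"xyz":[0,0,-2],"rot":[0,0,0]},{"xyz":[0,0,-2],"rot":[0,0,0]},{"xyz":[0,0,-2],"rot":[0,0,0]},{"xyz":[0,0,-10],"rot":[0,0,0]},{"xyz":[0,0,-40],"rot":[0,0,0]},{"xyz":[0,0,-80],"rot":[0,0,0]},{"xyz":[0,0,-115],"rot":[0,0,-0.1]},{"xyz":[0,0,-140],"rot":[0,0,-0.22]},{"xyz":[0,0,-140],"rot":[0,0,-0.34]},{"xyz":[0,0,-140],"rot":[0,0,-0.46]}]' 0; python3 -m inch '[{"xyz":[0,0,0],"rot":[0,0,-1.11]},{"xyz":[0,0,0],"rot":[0,0,-1.11]},{"xyz":[0,0,0],"rot":[0,0,-1.11]},{"xyz":[0,0,0],"rot":[0,0,-1.11]},{"xyz":[0,0,0],"rot":[0,0,-1.11]},{"xyz":[0,0,0],"rot":[0,0,-1.11]},{"xyz":[0,0,0],"rot":[0,0,-1.11]},{"xyz":[0,0,0],"rot":[0,0,-1.11]},{"xyz":[0,0,0],"rot":[0,0,-1.11]},{"xyz":[0,0,0],"rot":[0,0,-1.11]},{"xyz":[0,0,0],"rot":[0,0,-1.11]}]'; python3 - <<'E'
from h import *
go([459.5,-10.8,19],82)
print(proj('wrist',[[459.5,-10.8,59]]))
w=ctrl.get_image('wrist');cv2.imwrite('pics/w3.png',w[:,:,::-1])
E
```

```text
t: 10.8
ee_pos: [460.3, -10.8, 159.0]
orientation: [1.829, 2.55, 0.004]
ft_force: [0.2, -0.3, -0.9]
width: 88.0
grasp_force: 0.0
t: 11.72
ee_pos: [458.9, -10.7, 156.8]
orientation: [-0.226, -3.133, 0.0]
ft_force: [-0.5, -0.9, 0.6]
width: 87.9
grasp_force: 0.0
xyz [ -0.6   0.  137.8] rot [-0.    -0.    -0.005] q6 -1.48
[[281.38962669 210.26953105]]
```

View pics/w3.png

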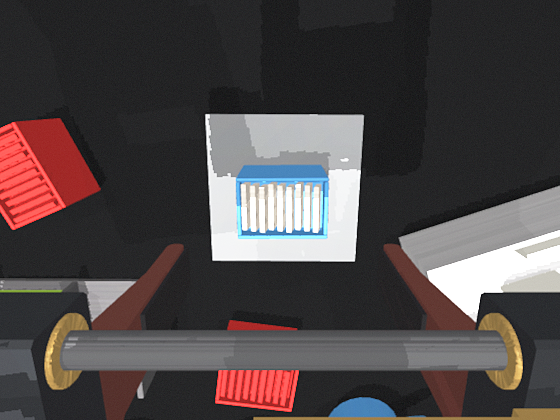

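The caddy stands upright mid-mat, its top centred at about (282,208) where I predicted. I'll regrasp it by the ends.

```bash
python3 -m inch '[{"xyz":[-0.5,0.5,35],"rot":[0,0,0]},{"xyz":[-0.5,0.5,70],"rot":[0,0,0]},{"xyz":[-0.5,0.5,100],"rot":[0,0,0]},{"xyz":[-0.5,0.5,122],"rot":[0,0,0]},{"xyz":[-0.5,0.5,135],"rot":[0,0,0]},{"xyz":[-0.5,0.5,138],"rot":[0,0,0]},{"xyz":[-0.5,0.5,138],"rot":[0,0,0]}]' && python3 -m inch '[{"xyz":[0,0,0],"rot":[0,0,0]},{"xyz":[0,0,0],"rot":[0,0,0]},{"xyz":[0,0,0],"rot":[0,0,0]},{"xyz":[0,0,0],"rot":[0,0,0]},{"xyz":[0,0,0],"rot":[0,0,0]},{"xyz":[0,0,0],"rot":[0,0,0]}]' 255 && python3 -m inch '[{"xyz":[0,0,-3],"rot":[0,0,0]},{"xyz":[0,0,-15],"rot":[0,0,0]},{"xyz":[0,0,-40],"rot":[0,0,0]},{"xyz":[0,0,-75],"rot":[0,0,0]},{"xyz":[0,0,-110],"rot":[0,0,0]},{"xyz":[0,0,-145],"rot":[0,0,0]},{"xyz":[0,0,-170],"rot":[0,0,0]},{"xyz":[0,0,-180],"rot":[0,0,0]},{"xyz":[0,0,-180],"rot":[0,0,0]}]';python3 -c "
from h import *
u=np.array([.981,.193]);c=np.array([555,195])
go([*(c-12*u),180],101.2)"
```

```text
t: 12.35
ee_pos: [459.0, -10.3, 18.0]
orientation: [-0.224, -3.132, 0.0]
ft_force: [-0.5, 0.6, -0.7]
width: 88.1
grasp_force: 0.0
t: 12.85
ee_pos: [460.4, -10.4, 19.6]
orientation: [0.221, 3.132, -0.0]
ft_force: [-1.2, -1.1, 8.2]
width: 66.1
grasp_force: 30.0
t: 13.6
ee_pos: [460.9, -10.4, 200.9]
orientation: [0.221, 3.129, 0.0]
ft_force: [0.3, 0.3, -2.0]
width: 66.2
grasp_force: 30.0
xyz [-52.9 212.6  21.3] rot [-0.     0.005 -0.336] q6 -1.48
```

```bash
python3 -c "
from h import *
go([564,85,200],101.2)"
python3 -m inch '[{"xyz":[-12,12,0],"rot":[0,0,-0.05]},{"xyz":[-40,40,0],"rot":[0,0,-0.15]},{"xyz":[-65,65,0],"rot":[0,0,-0.25]},{"xyz":[-85,88,0],"rot":[0,0,-0.336]},{"xyz":[-89,107,1],"rot":[0,0,-0.336]},{"xyz":[-89,107,1],"rot":[0,0,-0.336]},{"xyz":[-89,107,1],"rot":[0,0,-0.336]}]'; python3 - <<'E'
from h import *
import json
m=ctrl.camera_model('wrist')
json.dump({k:np.array(v).tolist() for k,v in m.items()},open('m3.json','w'))
w=ctrl.get_image('wrist')
t=ctrl.get_image('top')
cv2.imwrite('pics/w4.png',w[:,:,::-1]);cv2.imwrite('pics/t4.png',t[:,:,::-1])
t=cv2.resize(t[140:275,60:200],None,fx=3,fy=3,interpolation=cv2.INTER_CUBIC)[:420]
o=np.zeros((420,800,3),'uint8');o[:405,:420]=t[:405];o[:,420:]=w[:,180:]
cv2.imwrite('pics/c4.png',o[:,:,::-1])
E
```

```text
xyz [-88.7 108.9   1.4] rot [-0.     0.005 -0.336] q6 -1.48
t: 14.18
ee_pos: [561.4, 83.6, 194.9]
orientation: [0.308, -3.122, 0.0]
ft_force: [-0.6, -0.1, -1.9]
width: 65.6
grasp_force: 30.0
```

View pics/c4.png

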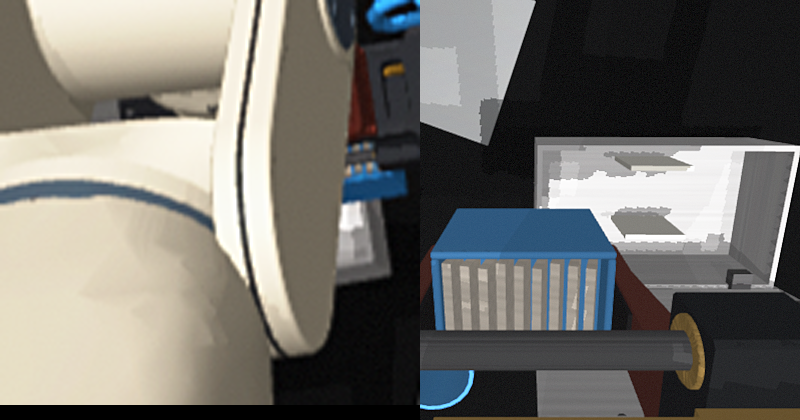

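```bash
python3 - <<'E'
from h import *
import json
m={k:np.array(v) for k,v in json.load(open('m3.json')).items()}
w=cv2.imread('pics/w4.png');x0,y0,s=320,130,3.1
im=cv2.resize(w[y0:y0+185,x0:x0+240],None,fx=s,fy=s,interpolation=cv2.INTER_CUBIC)
a=np.radians(11.2);u=np.array([np.cos(a),np.sin(a),0]);v=np.array([-u[1],u[0],0])
def draw(c,col):
    c=np.array([*c,0])
    for z,x1,x2,y in((70,-60,60,100),(5,-56,56,96),(61,-39,15,25),(5,-39,15,25)):
        P=[c+u*p+v*q+[0,0,z] for p,q in((x1,-y),(x1,y),(x2,y),(x2,-y))]
        q=((proj('wrist',P,m)+.5-[x0,y0])*s).round().astype(int)
        cv2.polylines(im,[q],True,col,1)
draw((556,198.5),(0,0,255));draw((554.5,194),(0,200,0))
cv2.imwrite('pics/c5.png',im);print(im.shape)
E
```

```text
(574, 744, 3)
```

View pics/c5.png

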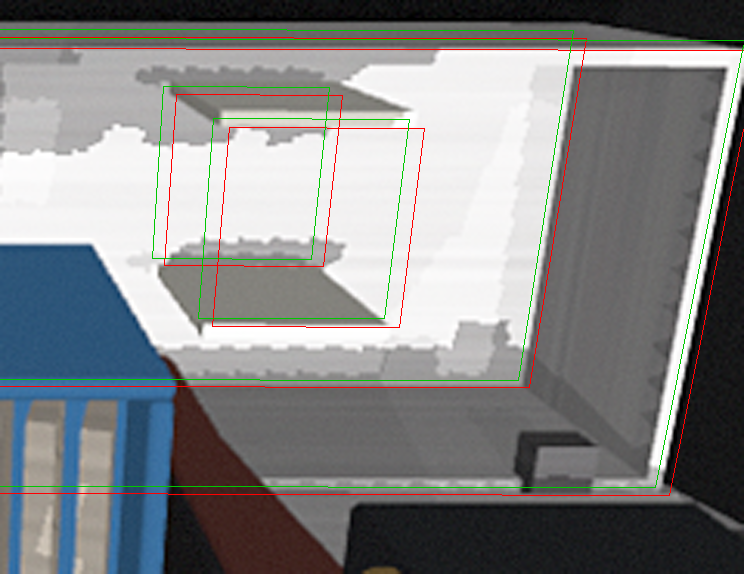

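The overlay puts the box centre about 40% of the way from green to red, at roughly (555.2,196). Now I'll measure the held caddy in the same picture.

```bash
python3 - <<'E'
from h import *
import json
m={k:np.array(v) for k,v in json.load(open('m3.json')).items()}
p,r=pose();print(p)
for n in range(4):
    p=p*.7+.3*pose()[0]
x=r.apply([1,0,0])
z0=p[2]-16.1
for uv,z in(((287,208.5),z0),((283,257.5),z0+56)):
    q=ray('wrist',[uv],z,m)[0]; print('caddy rel TCP in tool',r.inv().apply(q-p).round(1))
u=np.array([.981,.194])
go([*(np.array([555.2,196])-12*u),110],101.2)
E
```

```text
[561.13364987  82.54172156 195.8292818 ]
caddy rel TCP in tool [23.9  4.2 16.2]
caddy rel TCP in tool [ 22.5   2.2 -39.8]
xyz [ -4.5 112.5  85.8] rot [-0.    -0.004 -0.   ] q6 -1.64
```

```bash
python3 -m inch '[{"xyz":[0,12,0],"rot":[0,-0.004,0]},{"xyz":[-1,40,0],"rot":[0,-0.004,0]},{"xyz":[-3,70,0],"rot":[0,-0.004,0]},{"xyz":[-4.5,95,0],"rot":[0,-0.004,0]},{"xyz":[-4.5,111,0],"rot":[0,-0.004,0]},{"xyz":[-4.5,111,0],"rot":[0,-0.004,0]},{"xyz":[-4.5,111,20],"rot":[0,-0.004,0]},{"xyz":[-4.5,111,50],"rot":[0,-0.004,0]},{"xyz":[-4.5,111,75],"rot":[0,-0.004,0]},{"xyz":[-4.5,111,90],"rot":[0,-0.004,0]},{"xyz":[-4.5,111,95],"rot":[0,-0.004,0]},{"xyz":[-4.5,111,95],"rot":[0,-0.004,0]}]'; python3 - <<'E'
from h import *
u=np.array([.981,.194])
go([*(np.array([555.2,195])-12*u),21],101.2)
m=ctrl.camera_model('wrist');w=ctrl.get_image('wrist')
c=np.array([555.2,196,0]);a=np.radians(11.2);u=np.array([np.cos(a),np.sin(a),0]);v=np.array([-u[1],u[0],0])
im=cv2.resize(w[100:300,130:430],None,fx=2.6,fy=2.6,interpolation=cv2.INTER_CUBIC)[:,:,::-1].copy()
cv2.imwrite('pics/c6.png',im)
E
```

```text
t: 15.28
ee_pos: [544.6, 191.9, 101.5]
orientation: [-0.304, 3.125, -0.0]
ft_force: [0.1, 0.5, -1.1]
width: 65.8
grasp_force: 30.0
xyz [ 1.1  1.  80.5] rot [-0.     0.001 -0.001] q6 -1.45
```

View pics/c6.png

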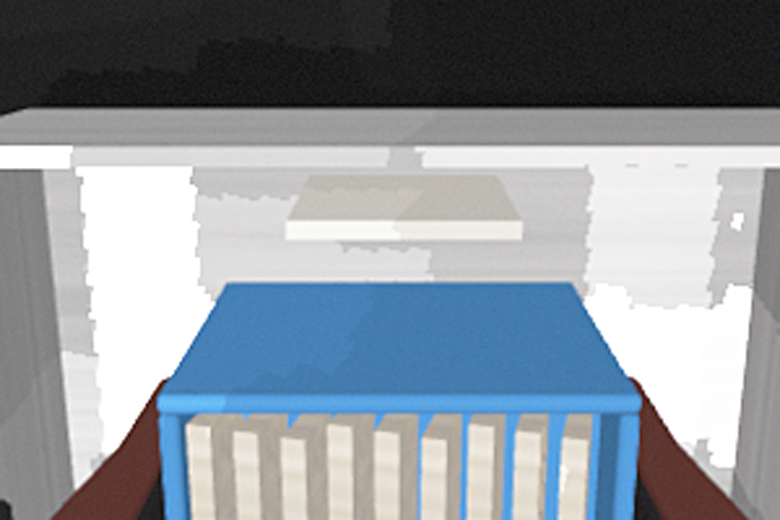

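The front cheek's inner top edge lies at row 238 and the caddy's lower front edge at row 283, with centres at columns 404 and 400, so y is aligned. I'll compute the gap along x.

```bash
python3 - <<'E'
from h import *
p,r=pose()
for uv,z in(((283.8,208.8),p[2]-16.1),((285.4,191.7),61)):
    print(r.inv().apply(ray('wrist',[uv],z)[0]-p).round(1))
print(p)
E
```

```text
[23.9  1.6 16. ]
[26.3  2.6 41.6]
[545.50985267 192.279645   102.697062  ]
```

```bash
python3 -m inch '[{"xyz":[-1.2,1,5],"rot":[0,0,0]},{"xyz":[-1.2,1,12],"rot":[0,0,0]},{"xyz":[-1.2,1,18],"rot":[0,0,0]},{"xyz":[-1.2,1,24],"rot":[0,0,0]},{"xyz":[-1.2,1,30],"rot":[0,0,0]},{"xyz":[-1.2,1,36],"rot":[0,0,0]},{"xyz":[-1.2,1,36],"rot":[0,0,0]}]' ;python3 -m inch '[{"xyz":[0,0,6],"rot":[0,0,0]},{"xyz":[0,0,14],"rot":[0,0,0]},{"xyz":[0,0,22],"rot":[0,0,0]},{"xyz":[0,0,30],"rot":[0,0,0]},{"xyz":[0,0,36],"rot":[0,0,0]},{"xyz":[0,0,39],"rot":[0,0,0]},{"xyz":[0,0,41],"rot":[0,0,0]},{"xyz":[0,0,41],"rot":[0,0,0]},{"xyz":[0,0,41],"rot":[0,0,0]}]'
```

```text
t: 15.92
ee_pos: [545.9, 193.9, 65.3]
orientation: [-0.306, 3.125, -0.0]
ft_force: [-0.2, -0.3, -1.8]
width: 66.1
grasp_force: 30.0
t: 16.67
ee_pos: [547.0, 194.2, 25.7]
orientation: [-0.306, 3.123, 0.001]
ft_force: [-0.1, -0.6, -1.8]
width: 66.4
grasp_force: 30.0
```

No contact so far. I'll creep down the last few mm.

```bash
python3 -m inch '[{"xyz":[0,0,1],"rot":[0,0,0]},{"xyz":[0,0,2],"rot":[0,0,0]},{"xyz":[0,0,3],"rot":[0,0,0]},{"xyz":[0,0,3],"rot":[0,0,0]},{"xyz":[0,0,3],"rot":[0,0,0]}]';python3 -m inch '[{"xyz":[0,0,0.5],"rot":[0,0,0]},{"xyz":[0,0,1],"rot":[0,0,0]},{"xyz":[0,0,1.5],"rot":[0,0,0]},{"xyz":[0,0,1.5],"rot":[0,0,0]}]'
```

```text
t: 17.08
ee_pos: [547.0, 194.2, 22.7]
orientation: [-0.306, 3.123, 0.001]
ft_force: [0.6, -0.7, -2.3]
width: 65.7
grasp_force: 30.0
t: 17.42
ee_pos: [547.0, 194.2, 21.7]
orientation: [-0.306, 3.123, 0.001]
ft_force: [-1.0, -1.2, 4.2]
width: 65.8
grasp_force: 30.0
```

```bash
python3 -m inch '[{"xyz":[0,0,-0.5],"rot":[0,0,0]},{"xyz":[0,0,-0.5],"rot":[0,0,0]},{"xyz":[0,0,-0.5],"rot":[0,0,0]},{"xyz":[0,0,-0.5],"rot":[0,0,0]},{"xyz":[0,0,-5],"rot":[0,0,0]},{"xyz":[0,0,-25],"rot":[0,0,0]},{"xyz":[0,0,-60],"rot":[0,0,0]},{"xyz":[0,0,-100],"rot":[0,0,0]},{"xyz":[0,0,-140],"rot":[0,0,0]},{"xyz":[0,0,-180],"rot":[0,0,0]},{"xyz":[0,0,-220],"rot":[0,0,0]},{"xyz":[0,0,-260],"rot":[0,0,0]}]' 0; python3 - <<'E'
from h import *
w=ctrl.get_image('wrist');cv2.imwrite('pics/w7.png',w[:,:,::-1])
m=ctrl.camera_model('wrist')
h=cv2.cvtColor(w,cv2.COLOR_RGB2HSV);k=cv2.inRange(h,(95,120,60),(125,255,255))
n,l,s,c=cv2.connectedComponentsWithStats(k)
for i in range(1,n):
    if s[i,4]>80: print(s[i],ray('wrist',[s[i,:2]+s[i,2:4]/2],61,m).round(1))
u=np.array([.981,.194]);print('pocket',np.array([555.2,196])-12*u)
go([644.5,216,310],11.2)
E
```

```text
t: 18.42
ee_pos: [545.4, 193.8, 283.6]
orientation: [-0.306, 3.122, 0.001]
ft_force: [0.5, -0.1, 0.9]
width: 87.6
grasp_force: 0.0
[252 147  64  49 955] [[550.3 198.2  61. ]]
[  75  248   82   74 2604] [[719.   33.7  61. ]]
pocket [543.428 193.672]
xyz [-97.7   2.  -16.3] rot [0.014 0.012 1.571] q6 -1.44
```

```bash
python3 -m inch '[{"xyz":[0,0,-16],"rot":[0,0,0]},{"xyz":[0,0,-16],"rot":[0,0,0]},{"xyz":[0,0,-16],"rot":[0,0,0]},{"xyz":[0,0,-16],"rot":[0,0,0]}]'; python3 - <<'E'
from h import *
m=ctrl.camera_model('wrist')
w=ctrl.get_image('wrist')
h=cv2.cvtColor(w,cv2.COLOR_RGB2HSV);k=cv2.inRange(h,(95,120,40),(125,255,255))
k[:,:200]=0;k[:,380:]=0
ys,xs=np.nonzero(k);print(ys.min(),ys.max(),xs.min(),xs.max())
for y in range(ys.min(),ys.max()+1,3):
    x=xs[ys==y];print(y,x.min() if len(x) else 0,x.max() if len(x) else 0,len(x),end=' | ')
c=np.array([543.4,193.7,0]);a=np.radians(11.2);u=np.array([np.cos(a),np.sin(a),0]);v=np.array([-u[1],u[0],0])
print(proj('wrist',[c+sx*23*u+sy*33*v+[0,0,z] for z in(5,61) for sx,sy in((-1,-1),(-1,1),(1,1),(1,-1))],m).round(1))
E
```

```text
t: 18.8
ee_pos: [545.2, 193.8, 295.9]
orientation: [-0.306, 3.124, 0.0]
ft_force: [0.3, -0.2, -0.2]
width: 87.7
grasp_force: 0.0
146 369 205 361
146 257 310 5 | 149 255 312 58 | 152 253 313 61 | 155 253 314 40 | 158 253 314 7 | 161 253 314 7 | 164 253 313 7 | 167 253 313 7 | 170 253 313 7 | 173 253 313 7 | 176 254 313 6 | 179 254 313 6 | 182 254 313 6 | 185 254 313 6 | 188 255 312 17 | 191 254 312 59 | 194 0 0 0 | 197 0 0 0 | 200 0 0 0 | 203 0 0 0 | 206 0 0 0 | 209 0 0 0 | 212 0 0 0 | 215 0 0 0 | 218 0 0 0 | 221 0 0 0 | 224 0 0 0 | 227 0 0 0 | 230 0 0 0 | 233 0 0 0 | 236 0 0 0 | 239 0 0 0 | 242 0 0 0 | 245 0 0 0 | 248 0 0 0 | 251 0 0 0 | 254 0 0 0 | 257 0 0 0 | 260 0 0 0 | 263 0 0 0 | 266 0 0 0 | 269 0 0 0 | 272 0 0 0 | 275 0 0 0 | 278 0 0 0 | 281 0 0 0 | 284 0 0 0 | 287 0 0 0 | 290 0 0 0 | 293 0 0 0 | 296 0 0 0 | 299 0 0 0 | 302 0 0 0 | 305 0 0 0 | 308 0 0 0 | 311 0 0 0 | 314 0 0 0 | 317 0 0 0 | 320 0 0 0 | 323 0 0 0 | 326 0 0 0 | 329 0 0 0 | 332 0 0 0 | 335 0 0 0 | 338 0 0 0 | 341 0 0 0 | 344 0 0 0 | 347 0 0 0 | 350 0 0 0 | 353 0 0 0 | 356 0 0 0 | 359 0 0 0 | 362 0 0 0 | 365 0 0 0 | 368 0 0 0 | [[254.4 142.9]
 [309.9 143. ]
 [309.1 180.8]
 [255.2 180.8]
 [250.6 149. ]
 [313.6 149.1]
 [312.6 191.8]
 [251.5 191.7]]
```

The caddy's top matches the seated prediction to about 2 mm, so it's upright on the pocket floor. I'll rotate and go to the bar.

```bash
python3 -m inch '[{"xyz":[0,0,-20],"rot":[0,0,0.12]},{"xyz":[0,0,-20],"rot":[0,0,0.24]},{"xyz":[0,0,-20],"rot":[0,0,0.36]},{"xyz":[0,0,-20],"rot":[0,0,0.48]},{"xyz":[0,0,-20],"rot":[0,0,0.6]},{"xyz":[0,0,-20],"rot":[0,0,0.72]},{"xyz":[0,0,-20],"rot":[0,0,0.84]},{"xyz":[0,0,-20],"rot":[0,0,0.96]},{"xyz":[0,0,-20],"rot":[0,0,1.08]},{"xyz":[0,0,-20],"rot":[0,0,1.2]},{"xyz":[0,0,-20],"rot":[0,0,1.32]},{"xyz":[0,0,-20],"rot":[0,0,1.44]}]' 105;python3 -m inch '[{"xyz":[0,0,0],"rot":[0,0,0.131]},{"xyz":[0,0,0],"rot":[0,0,0.131]},{"xyz":[0,0,0],"rot":[0,0,0.131]},{"xyz":[0,0,0],"rot":[0,0,0.131]}]'; python3 - <<'E'
from h import *
go([644.5,216,222],11.2)
m=ctrl.camera_model('wrist');w=ctrl.get_image('wrist')
h=cv2.cvtColor(w,cv2.COLOR_RGB2HSV);k=cv2.inRange(h,(5,180,120),(16,255,255))
n,l,s,c=cv2.connectedComponentsWithStats(k)
for i in range(1,n):
    if s[i,4]>150: 
        print(s[i]); x,y,W,H=s[i,:4]; print(ray('wrist',[(x,y),(x+W,y),(x,y+H),(x+W,y+H)],241,m).round(1))
E
```

```text
t: 19.85
ee_pos: [545.2, 193.8, 315.3]
orientation: [1.838, 2.546, 0.001]
ft_force: [0.8, -0.5, -0.5]
width: 51.6
grasp_force: 0.0
t: 20.18
ee_pos: [545.5, 193.9, 316.3]
orientation: [1.989, 2.429, 0.003]
ft_force: [0.2, -0.2, 0.3]
width: 51.8
grasp_force: 0.0
xyz [  2.2 101.2  94.6] rot [0.003 0.    0.003] q6 0.12
[ 420  126   38  167 3017]
[[616.  270.1 241. ]
 [639.  274.7 241. ]
 [649.9 160.3 241. ]
 [676.  165.5 241. ]]
```

```bash
python3 -m inch '[{"xyz":[2,30,0],"rot":[0,0,0.003]},{"xyz":[2,65,0],"rot":[0,0,0.003]},{"xyz":[2,92,0],"rot":[0,0,0.003]},{"xyz":[2,101,0],"rot":[0,0,0.003]},{"xyz":[2,101,10],"rot":[0,0,0.003]},{"xyz":[2,101,35],"rot":[0,0,0.003]},{"xyz":[2,101,60],"rot":[0,0,0.003]},{"xyz":[2,101,80],"rot":[0,0,0.003]},{"xyz":[2,101,90],"rot":[0,0,0.003]},{"xyz":[2,101,94],"rot":[0,0,0.003]},{"xyz":[2,101,94],"rot":[0,0,0.003]}]' && python3 -m inch '[{"xyz":[0,0,0],"rot":[0,0,0]},{"xyz":[0,0,0],"rot":[0,0,0]},{"xyz":[0,0,0],"rot":[0,0,0]},{"xyz":[0,0,0],"rot":[0,0,0]},{"xyz":[0,0,0],"rot":[0,0,0]},{"xyz":[0,0,0],"rot":[0,0,0]},{"xyz":[0,0,0],"rot":[0,0,0]}]' 255
```

```text
t: 21.15
ee_pos: [643.8, 215.4, 222.8]
orientation: [1.997, 2.424, 0.002]
ft_force: [-0.3, 0.2, 1.3]
width: 51.6
grasp_force: 0.0
t: 21.73
ee_pos: [645.1, 215.6, 223.9]
orientation: [1.996, 2.422, 0.006]
ft_force: [1.7, -1.0, -0.3]
width: 11.3
grasp_force: 30.0
```

```bash
python3 -m inch '[{"xyz":[0,-5,-1],"rot":[0,0,0]},{"xyz":[0,-17,-2],"rot":[0,0,0]},{"xyz":[0,-34,-2.5],"rot":[0,0,0]},{"xyz":[0,-51,-1.5],"rot":[0,0,0]},{"xyz":[0,-67.5,1.5],"rot":[0,0,0]},{"xyz":[0,-84,6],"rot":[0,0,0]},{"xyz":[0,-99.5,12],"rot":[0,0,0]},{"xyz":[0,-115,20],"rot":[0,0,0]},{"xyz":[0,-129,29],"rot":[0,0,0]},{"xyz":[0,-142.5,39.5],"rot":[0,0,0]},{"xyz":[0,-142.5,39.5],"rot":[0,0,0]}]'
```

```text
t: 22.65
ee_pos: [501.8, 188.1, 181.8]
orientation: [-1.998, -2.424, -0.001]
ft_force: [-2.4, 3.0, -0.7]
width: 10.9
grasp_force: 30.0
```

```bash
python3 -m inch '[{"xyz":[0,-6,6],"rot":[0,0,0]},{"xyz":[0,-12,12],"rot":[0,0,0]},{"xyz":[0,-23,25],"rot":[0,0,0]},{"xyz":[0,-32.5,39],"rot":[0,0,0]},{"xyz":[0,-41,54],"rot":[0,0,0]},{"xyz":[0,-47.5,69.5],"rot":[0,0,0]},{"xyz":[0,-52.5,85.5],"rot":[0,0,0]},{"xyz":[0,-55,97.5],"rot":[0,0,0]},{"xyz":[0,-56.5,107.5],"rot":[0,0,0]},{"xyz":[0,-57.5,116],"rot":[0,0,0]},{"xyz":[0,-57.5,121],"rot":[0,0,0]},{"xyz":[0,-57.5,121],"rot":[0,0,0]}]'; python3 -m inch '[{"xyz":[0,0,2],"rot":[0,0,0]},{"xyz":[0,0,4],"rot":[0,0,0]},{"xyz":[0,0,4],"rot":[0,0,0]}]'
```

```text
t: 23.65
ee_pos: [448.7, 177.6, 61.4]
orientation: [1.997, 2.423, 0.003]
ft_force: [-3.9, 3.8, -1.2]
width: 11.2
grasp_force: 30.0
t: 23.9
ee_pos: [448.7, 177.6, 58.0]
orientation: [1.998, 2.423, 0.003]
ft_force: [-4.8, 3.7, -2.1]
width: 11.4
grasp_force: 30.0
```

```bash
python3 -m inch '[{"xyz":[0,0,1],"rot":[0,0,0]},{"xyz":[0,0,1.5],"rot":[0,0,0]},{"xyz":[0,0,1.5],"rot":[0,0,0]}]'; python3 -m inch '[{"xyz":[0,0,0.5],"rot":[0,0,0]},{"xyz":[0,0,1],"rot":[0,0,0]},{"xyz":[0,0,1],"rot":[0,0,0]}]'
```

```text
t: 24.15
ee_pos: [448.7, 177.6, 56.7]
orientation: [1.997, 2.423, 0.003]
ft_force: [-4.5, 3.9, -2.4]
width: 11.1
grasp_force: 30.0
t: 24.4
ee_pos: [448.6, 177.5, 55.7]
orientation: [1.998, 2.423, 0.003]
ft_force: [-4.9, 3.4, -0.6]
width: 11.4
grasp_force: 30.0
```

```bash
python3 -m inch '[{"xyz":[0,0,0.5],"rot":[0,0,0]},{"xyz":[0,0,1],"rot":[0,0,0]},{"xyz":[0,0,1],"rot":[0,0,0]}]'; python3 -m inch '[{"xyz":[0,0,0.5],"rot":[0,0,0]},{"xyz":[0,0,1],"rot":[0,0,0]},{"xyz":[0,0,1],"rot":[0,0,0]}]'
```

```text
t: 24.65
ee_pos: [448.6, 177.6, 54.8]
orientation: [1.997, 2.423, 0.003]
ft_force: [-5.3, 4.3, -1.5]
width: 11.0
grasp_force: 30.0
t: 24.9
ee_pos: [448.7, 177.6, 54.3]
orientation: [1.998, 2.423, 0.003]
ft_force: [-7.3, 3.0, 6.7]
width: 11.2
grasp_force: 30.0
```

The stop is reached at z = 54.3, which is the nominal shut height. I'll hold, release with a limited opening, and lift straight up.

```bash
python3 -m inch '[{"xyz":[0,0,0.5],"rot":[0,0,0]},{"xyz":[0,0,0.5],"rot":[0,0,0]},{"xyz":[0,0,0.5],"rot":[0,0,0]},{"xyz":[0,0,0.5],"rot":[0,0,0]}]'; python3 -m inch '[{"xyz":[0,0,0],"rot":[0,0,0]},{"xyz":[0,0,0],"rot":[0,0,0]},{"xyz":[0,0,0],"rot":[0,0,0]},{"xyz":[0,0,0],"rot":[0,0,0]},{"xyz":[0,0,-10],"rot":[0,0,0]},{"xyz":[0,0,-35],"rot":[0,0,0]},{"xyz":[0,0,-75],"rot":[0,0,0]},{"xyz":[0,0,-115],"rot":[0,0,0]},{"xyz":[0,0,-115],"rot":[0,0,0]},{"xyz":[0,0,-115],"rot":[0,0,0]},{"xyz":[0,0,-115],"rot":[0,0,0]}]' 130; python3 - <<'E'
from h import *
m=ctrl.camera_model('wrist');w=ctrl.get_image('wrist')
h=cv2.cvtColor(w,cv2.COLOR_RGB2HSV);k=cv2.inRange(h,(5,180,80),(16,255,255))
n,l,s,c=cv2.connectedComponentsWithStats(k)
for i in range(1,n):
    if s[i,4]>150:
        x,y,W,H=s[i,:4];print(s[i],ray('wrist',[(x,y),(x+W,y+H)],73.5,m).round(1))
a=cv2.imread('pics/top0.png').astype(int);b=ctrl.get_image('top')[:,:,::-1].astype(int)
d=(abs(a-b).max(2)>60)
for nme,(x0,x1,y0,y1) in dict(mugs=(180,305,100,165),tumb=(305,350,105,160),shk=(365,402,138,175),spoon=(410,445,205,305),green=(331,372,200,240),tumA=(128,172,105,155)).items(): print(nme,d[y0:y1,x0:x1].sum())
print(ctrl.get_obs()['t'],ctrl.get_obs()['ft_force'])
E
```

```text
t: 25.23
ee_pos: [448.7, 177.6, 54.2]
orientation: [1.997, 2.423, 0.003]
ft_force: [-8.7, 2.2, 11.1]
width: 11.3
grasp_force: 30.0
t: 26.15
ee_pos: [448.6, 177.3, 168.5]
orientation: [1.997, 2.422, 0.006]
ft_force: [0.2, -0.9, 0.0]
width: 43.1
grasp_force: 0.0
[ 274  127   18  166 2759] [[431.6 233.8  73.5]
 [467.8 115.5  73.5]]
mugs 0
tumb 0
shk 0
spoon 0
green 0
tumA 0
26.25 [-0.3943506   0.01860978  1.44050398]
```

The bar is at its shut position, the bystanders haven't moved, and the hand is clear. I'll hand the job in.

```bash
python3 -c "
from workcell import ctrl
print(ctrl.close_job())"
```

```text
the job is handed in; nothing more can be done
None
```

I handed the job in at about 26 s: by my measurements the blue caddy sits upright in the pocket, the lid was eased fully shut by its bar, and no bystander moved; the judge's verdict was not shown.

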